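# Pop a bit cassette out of its push-to-release dock and put it in the kit tray

## Task

Take the bit cassette with the round pad on its cap out of the dock: press it straight down until its latch lets go and it springs up, then draw it out and stand it upright in the empty compartment of the wooden kit tray, setting it down rather than dropping it. Leave the other two cassettes latched in the dock and leave the tin and the screwdriver where they are.

Things in the scene. Friction and masses are not known exactly. Their poses are not given: they have to be found in the camera images.
- dock: Driver-bit dock: dark steel block, 100 (x) x 210 (y) x 90 mm high, fixed to the bench. Origin: centre of its underside; z up, y along its row of three bays at y = -64, 0, +64 mm. Each bay is a vertical well, 1.5 mm wider than a cassette all round, with a push-to-release latch, and holds one cassette; which one is where varies.
- dock_top (a point): Middle of the dock's top face. Latch: a catch holds the cassette down against pulling. Pressing its cap down about 7 mm to a hard stop (spring 6 to 8 N; push to about 14 N to be sure) frees it; once let go it rises within 1 s, by itself, 33 mm above its latched height (cap top 42 mm above this face) and stands there loose; another 46 mm up clears the well.
- round_centre (a point): Centre (half-way up) of the cassette to be taken: grey plastic, 44 (x) x 30 (y) x 80 mm high, 0.14 kg, axes parallel to the dock's at first. On its flat cap is one black ROUND pad, 23 mm across, 2 mm thick. The top 34 mm is plain, to be gripped across the 30 mm (y). At the start in the dock, latched, the centre 59 mm above the bench (cap top 9 mm above the dock's top).
- bar_centre (a point): Centre of a cassette of the same size whose cap has one black BAR pad, 34 x 8 x 2 mm. At the start in the dock, latched, the centre 59 mm above the bench (cap top 9 mm above the dock's top). It stays latched.
- twin_centre (a point): Centre of a cassette of the same size whose cap has TWO parallel black bar pads, 34 x 6 x 2 mm each. At the start in the dock, latched, the centre 59 mm above the bench (cap top 9 mm above the dock's top). It stays latched.
- tray_free (a point): Centre of the floor of the empty compartment of the plywood kit tray, 6 mm above the bench; axes parallel to the tray's, z up. The tray is 120 (x) x 180 (y) x 35 mm high with 6 mm walls and floor, fixed, split by a divider into two compartments, each 108 (x) x 81 (y) mm inside; the empty one is on the tray's -y side, the tin stands in the other.
- tin: small closed metal tin, 48 mm across, 45 mm high, standing in the other compartment of the tray. Origin: centre of its underside. Bystander, to be left where it is.
- driver: screwdriver with a red handle, 170 mm, lying on the bench between dock and tray, along x. Origin: at its underside, below the shaft. Bystander, to be left where it is.
- round_cassette: The cassette to be taken, as a whole; origin at the centre of its underside, 40 mm below its centre point.

How it is judged:
On the way, in this order (a step that is already met when the one before it is completed fails the run):
1. the cassette with the round pad has been unlatched and stands sprung up in its bay (z of round_centre in the frame of dock between 0.08 and 0.1 m), for 0.2 s.
2. it has been drawn right out of the dock, held upright in the gripper (z of round_centre in the frame of dock above 0.132 m and angle between round_centre's own z axis and vertical below 0.35 rad and contact force between the fingers and round_cassette above 0.5 N), for 0.1 s.
At the end, for the whole second after the job is handed in: The cassette with the round pad stands upright (within 0.15 rad) and still on the floor of the tray's empty compartment, released; the other two cassettes are still latched down in the dock (risen less than 10 mm) (x of round_centre in the frame of tray_free between -0.05 and 0.05 m and y of round_centre in the frame of tray_free between -0.04 and 0.04 m and z of round_centre in the frame of tray_free between 0.034 and 0.046 m and angle between round_centre's own z axis and vertical below 0.15 rad and linear speed of round_cassette below 0.02 m/s and z of each of bar_centre, twin_centre in the frame of dock below 0.068 m); the robot touches nothing.
It fails at once if one of the other two cassettes is unlatched and rises (10 mm or more) (not (z of bar_centre in the frame of dock below 0.068 m) or not (z of twin_centre in the frame of dock below 0.068 m)).
It fails at once if the cassette with the round pad is let fall (by more than about 2 cm) or thrown (linear speed of round_cassette above 0.65 m/s and contact force between the fingers and round_cassette below 0.05 N).
It fails at once if the tin or the screwdriver is pushed by more than 40 mm (distance of any of tin, driver from where it was at the start of the episode above 0.04 m).
It also fails if it takes over 51 s, if anything falls off the work surface, if the arm or the gripper's body presses on something with over 40 N, if the wrist force passes 120 N, or if a joint passes its speed limit or range.

## Robot

A 7-joint arm with a two-finger parallel gripper is mounted at the origin on the work surface. World frame = base frame: x ahead of the robot, y to its left, z up, the work surface at z = 0. Lengths are in m, angles in rad, forces in N, time in s.
With the tool pointing down it reaches from about 0.4 to 0.875 m from the base axis. Payload 19.3 kg.
Tool frame: the origin (TCP) lies where the fingers leave the gripper's body, on its centre line; the fingertips stand bot.tip_reach ahead of it and the grasp point (between the pads) lies 54 mm ahead of it (bot.tip_reach is the distance from the TCP to the fingertips, in m); z points along the fingers, y is the line along which they close (so a half turn about z gives the same grasp; the last joint's range is limited). The gripper opens to 85 mm and grips with 20 to 120 N. Pads are 22 mm wide; open, the fingers measure 114 mm over their backs; the gripper's body (76 mm by 85 mm) begins 54 mm behind the grasp point. The pads swing forward as they close: fully open they stand 13 mm farther back than shut.
Start: joints at [-1.364, 0.521, -0.036, 1.599, 0.021, 1.021, -0.113], TCP at [0.171, 0.601, 0.304] pointing down, gripper open.
Joint ranges: [-2.91, 2.91], [-0.3, 2.13], [-1.5, 1.42], [0.17, 2.43], [-1.26, 4.41], [0.16, 1.93], [-2.52, 2.52]. Speed limits (rad/s): [1.89, 1.89, 2.39, 2.39, 3.01, 3.01, 3.01].

## Interface

Orientations are given as [roll, pitch, yaw] about the fixed x, y, z axes, in that order (R = Rz(yaw) Ry(pitch) Rx(roll)).
In Python, from workcell import bot gives the robot as it stands. The module is installed in compiled form; this text tells all that it offers.
- The arm moves only by the shell command python3 -m jog 'ROWS' [FORCE]. ROWS is JSON, a list that holds one entry, the list of rows, each a list of 7 numbers: the shift along the tool's x, y, z in mm, then the turn, a rotation vector about the tool's x, y, z in rad, then the opening, from 0 (shut) to 1 (fully open). In form: [[[tx, ty, tz, wx, wy, wz, fingers], ...]]. A call has 1 to 5 rows; each row shifts and turns the commanded pose from where the row before left it, along the tool's axes as they then stand; what a row does not reach is not made up. A row lasts 1/10 s, in which the tool goes at most 50 mm and 8.59 degrees, less where a joint would pass 70% of its speed; a pose out of reach is approached as far as the arm can. A call is refused whole if a number of a shift passes 50 or a number of a turn 0.15, either way. A call with a gripper value outside its range is refused whole. The fingers move at their own pace and stop on an object; FORCE is the grip in N (left out, the last holds). Time passes only in rows, so rows that do not move let the fingers close. It gives the time, the measured TCP pose, the force, the opening and the grip force at its end, in the units of the state.
- bot.observe(): the state, without advancing time (a new reading comes with each control period).
- bot.grab_frame(name): name is "side" or "top"; returns a dict with "img" (480x640x3 uint8, red, green, blue), "intrinsics" (3x3 intrinsics, pixels), "R" (3x3) and "t" (3): a world point X has camera coordinates R X + t. Camera axes: x right, y down, z forward; pixel columns grow to the right and rows downward; lengths in m; the calibration is good to about 2 mm. A picture is of the moment at which its call begins. There is no depth.
- bot.job_done(): hands the job in; it is judged then, once.
Trained networks look in a picture, given as the dict that the camera call returned (one of the last four; its "shot" number tells which), for a name from the list of things; names that differ only in an ending like _2 or _b are one class to them, and where a whole thing is asked for, a point or a joint stands for the part that bears it (a point fixed in the world has none). Each returns a list of dicts, best first, with "conf" (0 to 1); they miss things now and then, are a little off and sometimes report something else, mostly with a low value. They report only what shows in the picture. A call takes as long as a camera call.
- bot.trace(query, picture): "region" (480x640 bool, what is visible of it).
- bot.spot_point(query, picture): "xyz" ([x, y, z] in m, in world coordinates, good to about 4 mm: a listed point, or the origin of a listed thing).
The state is a dict: "clock": time; "qpos": joint angles; "qd": joint speeds; "joint_efforts": joint torques, N m; "position": TCP position; "tool_rot": TCP orientation; "force": force on the tool from outside, world axes, zero at the start; "moment": the same for the moment, N m; "grip_width": finger opening in m; "finger_force": force on a finger pad.
Only numpy, scipy, OpenCV 4.12 (cv2) and the standard library are available. Lean on these libraries where they do the work, as an engineer would, in place of code of your own. Each camera call takes 0.05 s, during which the arm holds its last target. There are 200 camera calls.

## Working session

There is one attempt and no reset: what is moved stays moved. The work goes in short steps, Python scripts to look and compute and a shell command to move; the robot and the scene stay as the last step left them, time stands still between calls to the robot, and variables do not carry over. Pictures are saved under pics/ and viewed, at most 10 in all, crops included, and the job is handed in when it is done.

```bash
mkdir -p pics; cat > h.py <<'E'
import numpy as np, cv2
from scipy.spatial.transform import Rotation as Ro
from workcell import bot
def save(f,n): cv2.imwrite('pics/'+n,cv2.cvtColor(f['img'],cv2.COLOR_RGB2BGR))
def ray(f,uv,z):
    K,R,t=[np.array(f[k]) for k in('intrinsics','R','t')]
    d=R.T@np.linalg.inv(K)@np.array([uv[0],uv[1],1]); c=-R.T@t
    return c+d*(z-c[2])/d[2]
def proj(f,X):
    K,R,t=[np.array(f[k]) for k in('intrinsics','R','t')]
    p=K@(R@np.array(X)+t); return p[:2]/p[2]
def togo(X,yaw=None):
    s=bot.observe(); R=Ro.from_euler('xyz',s['tool_rot']); return R.inv().apply(np.array(X)-s['position'])*1000
E
python3 - <<'E'
from h import *
np.set_printoptions(precision=4,suppress=True)
s=bot.observe();print(s['clock'],s['position'],s['tool_rot'],bot.tip_reach)
for c in('top','side'):
    f=bot.grab_frame(c);save(f,c+'0.png')
    print(c,-np.array(f['R']).T@np.array(f['t']))
    for q in('dock_top','dock','round_centre','bar_centre','twin_centre','tray_free','tin','driver'):
        print(q,[(np.array(r['xyz']),round(r['conf'],2)) for r in bot.spot_point(q,f)[:2]])
print(bot.observe()['clock'])
E
```

```text
0.0 [0.1708 0.601  0.3033] [-3.1405  0.0001  2.8648] 0.0726
top [ 0.3778 -0.0184  0.8287]
dock_top [(array([ 0.5346, -0.2036,  0.0916]), 0.77)]
dock [(array([ 0.5381, -0.2053,  0.0021]), 0.91), (array([0.5627, 0.1663, 0.0067]), 0.21)]
round_centre [(array([ 0.5235, -0.2636,  0.0619]), 0.68)]
bar_centre [(array([ 0.5504, -0.1371,  0.0584]), 0.97)]
twin_centre [(array([ 0.5395, -0.2041,  0.0615]), 0.75)]
tray_free [(array([0.5607, 0.1689, 0.0026]), 0.68)]
tin [(array([0.5594, 0.2512, 0.0079]), 0.56)]
driver [(array([ 0.4483, -0.0046, -0.0041]), 0.85)]
side [ 0.4379 -0.5776  0.611 ]
dock_top []
dock [(array([ 0.5418, -0.2044, -0.0014]), 0.93)]
round_centre [(array([ 0.5188, -0.2638,  0.0582]), 0.6)]
bar_centre [(array([ 0.5516, -0.1431,  0.0592]), 0.62)]
twin_centre [(array([ 0.5395, -0.2018,  0.0589]), 0.89), (array([ 0.5399, -0.2039, -0.003 ]), 0.38)]
tray_free [(array([0.5635, 0.1672, 0.0038]), 0.87)]
tin [(array([0.5534, 0.2545, 0.0047]), 0.73), (array([ 0.5524, -0.1456,  0.0594]), 0.6)]
driver [(array([ 0.4475, -0.    , -0.0005]), 0.82)]
0.9
```

View pics/top0.png

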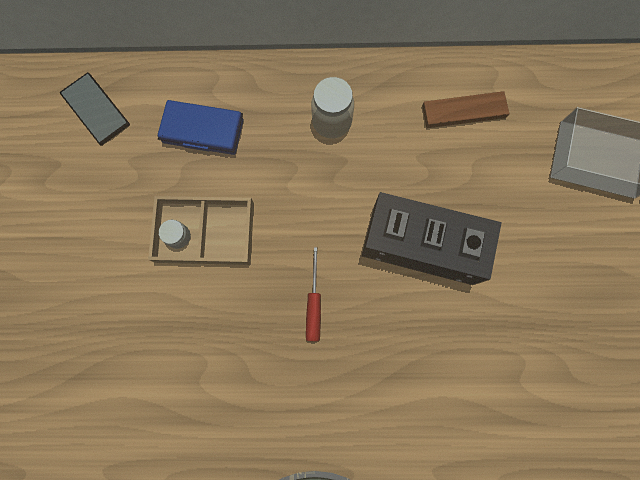

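View pics/side0.png

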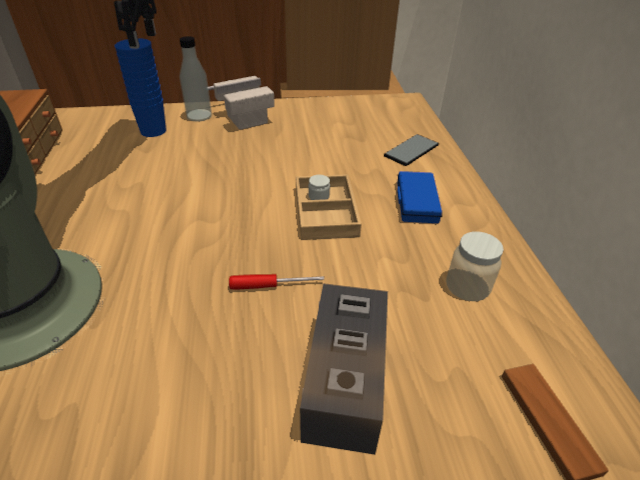

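The top view shows the caps at about (397,222) for the bar, (435,233) for the twin and (474,242) for the round one, which is the right-hand bay. The empty compartment is centred near (227,231), the tin is at (173,234), and the screwdriver lies at (314,295).

```bash
python3 - <<'E'
from h import *
np.set_printoptions(precision=4,suppress=True)
for c,guess in(('top',((474,242),(435,233),(397,222))),('side',((346,380),(351,340),(354,304)))):
    f=bot.grab_frame(c); g=cv2.cvtColor(f['img'],cv2.COLOR_RGB2GRAY)
    # round pad blob
    u,v=guess[0]; w=g[v-12:v+13,u-12:u+13]
    m=(w<65).astype(np.uint8); n,l,st,ce=cv2.connectedComponentsWithStats(m); k=l[12,12]
    p=ce[k]+[u-12,v-12]; print(c,'pad',p,st[k],ray(f,p,.101))
    for q in guess: print(ray(f,q,.101))
    if c=='top':
        for q in((378,194),(500,222),(490,281),(364,249)): print('corner',ray(f,q,.09))
        for q in((206,200),(252,199),(250,263),(203,262)): print('tray',ray(f,q,.035))
        for q in((311,248),(322,340)): print('driver',ray(f,q,.02))
E
```

```text
top pad [473.3481 241.9051] [  4   5  15  15 158] [ 0.5227 -0.265   0.101 ]
[ 0.5225 -0.266   0.101 ]
[ 0.5382 -0.2032  0.101 ]
[ 0.5575 -0.1413  0.101 ]
corner [ 0.6098 -0.1128  0.09  ]
corner [ 0.5586 -0.3157  0.09  ]
corner [ 0.4593 -0.291   0.09  ]
corner [ 0.5143 -0.0864  0.09  ]
tray [0.619  0.1978 0.035 ]
tray [0.62   0.1125 0.035 ]
tray [0.5006 0.1133 0.035 ]
tray [0.503  0.1982 0.035 ]
driver [0.5299 0.0042 0.02  ]
driver [ 0.3648 -0.0148  0.02  ]
side pad [346.0865 379.9114] [  0   0  25  25 474] [ 0.5216 -0.2666  0.101 ]
[ 0.5215 -0.2667  0.101 ]
[ 0.5385 -0.2075  0.101 ]
[ 0.5541 -0.1452  0.101 ]
```

```bash
python3 -m jog '[[[-35,-30,0,0,0,-0.02,1],[-35,-30,0,0,0,0,1],[-35,-30,0,0,0,0,0],[-35,-30,0,0,0,0,0],[-35,-30,0,0,0,0,0]]]' 40; python3 -m jog '[[[-35,-32,0,0,0,0,0],[-35,-32,0,0,0,0,0],[-35,-32,0,0,0,0,0],[-35,-32,0,0,0,0,0],[-35,-32,0,0,0,0,0]]]'
python3 -c "
from h import *
print(bot.observe()['qpos'],togo([.522,-.2655,.20]))"
```

```text
clock: 1.5
position: [0.302, 0.4095, 0.3041]
tool_rot: [3.141, 0.0, 2.885]
force: [1.4, 0.5, 0.2]
grip_width: 0.044
finger_force: 0.0
clock: 2.0
position: [0.4306, 0.2102, 0.3042]
tool_rot: [3.141, 0.0, 2.885]
force: [1.6, 0.4, 0.1]
grip_width: 0.0003
finger_force: 0.0
[-0.65249228  0.29042733  0.09185802  1.97664098 -0.03431789  0.87527538
  0.77154416] [-209.15850698 -436.93689969  104.04231361]
```

```bash
python3 -m jog '[[[-20,-44,0,0,0,0,0],[-20,-44,0,0,0,0,0],[-20,-44,0,0,0,0,0],[-20,-44,0,0,0,0,0],[-20,-44,0,0,0,0,0]]]'; python3 -m jog '[[[-20,-44,10,0,0,0,0],[-20,-44,10,0,0,0,0],[-20,-44,20,0,0,0,0],[-20,-44,20,0,0,0,0],[-20,-40,20,0,0,0,0]]]'
python3 -m jog '[[[0,0,0,0,0,0,0],[0,0,0,0,0,0,0]]]'
python3 - <<'E'
from h import *
np.set_printoptions(precision=2,suppress=True)
print(bot.tip_reach,togo([.522,-.2655,.2]))
f=bot.grab_frame('side');cv2.imwrite('pics/s1.png',cv2.resize(f['img'][180:480,200:500,::-1],(600,600)))
E
```

```text
clock: 2.5
position: [0.4707, -0.0282, 0.3042]
tool_rot: [3.141, 0.001, 2.885]
force: [1.3, 0.2, -0.4]
grip_width: -0.0001
finger_force: 0.0
clock: 3.0
position: [0.5119, -0.2585, 0.2251]
tool_rot: [-3.142, 0.001, 2.885]
force: [1.2, 0.4, -0.1]
grip_width: 0.0002
finger_force: 0.0
clock: 3.2
position: [0.5113, -0.2572, 0.225]
tool_rot: [-3.141, -0.001, 2.883]
force: [0.2, 0.8, 0.3]
grip_width: 0.0
finger_force: 0.0
0.0726 [-12.46  -5.31  24.94]
```

View pics/s1.png

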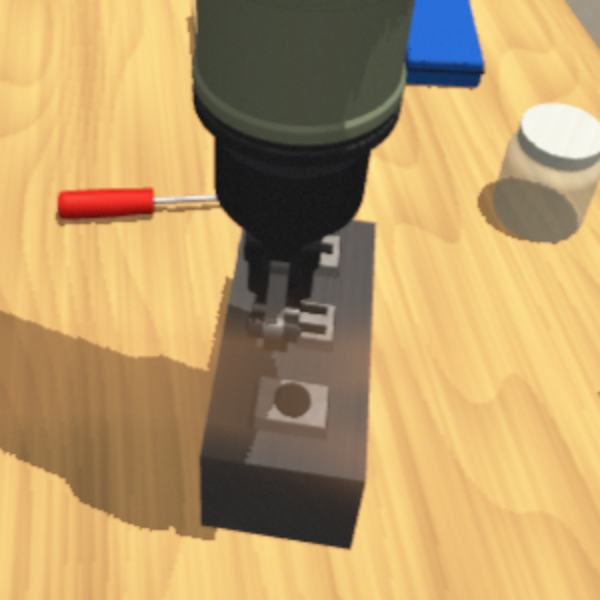

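The crop shows the shut fingers above the dock with tips near (275,330). The round pad is clear at (293,400), left-front of them as expected. Next I'll centre over the pad and descend.

```bash
python3 -m jog '[[[-12,-5,0,0,0,0,0],[0,0,18,0,0,0,0],[0,0,18,0,0,0,0],[0,0,4,0,0,0,0],[0,0,0,0,0,0,0]]]'
python3 - <<'E'
from h import *
np.set_printoptions(precision=2,suppress=True)
print(togo([.522,-.2655,.1736]))
f=bot.grab_frame('side');cv2.imwrite('pics/s2.png',cv2.resize(f['img'][280:460,260:440,::-1],(600,600)))
p=bot.observe()['position'];print(proj(f,[p[0],p[1],p[2]-.0726]))
E
```

```text
clock: 3.75
position: [0.5223, -0.2633, 0.186]
tool_rot: [3.141, -0.0, 2.886]
force: [-0.7, -0.5, 0.4]
grip_width: 0.0001
finger_force: 0.0
[-0.26 -2.23 12.39]
[347.01 371.9 ]
```

View pics/s2.png

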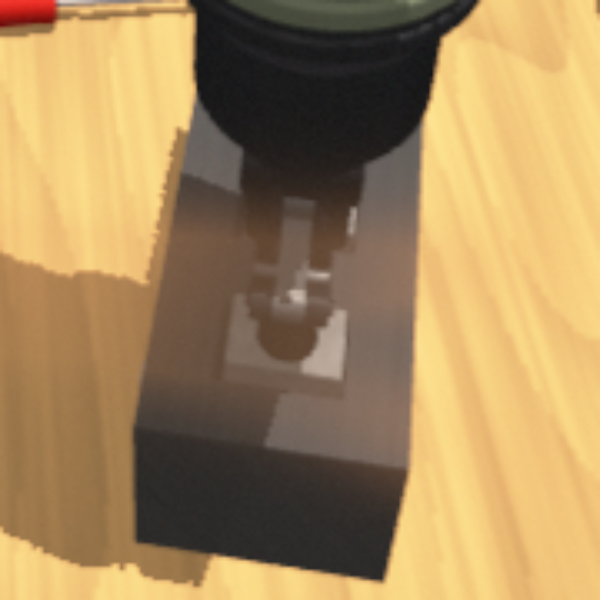

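The tips, near (290,310), are over the round pad at (290,335) and close above the cap. Now I'll press slowly.

```bash
python3 -m jog '[[[0,-2,6,0,0,0,0],[0,0,4,0,0,0,0],[0,0,3,0,0,0,0],[0,0,2,0,0,0,0],[0,0,0,0,0,0,0]]]'; python3 -m jog '[[[0,0,2,0,0,0,0],[0,0,1,0,0,0,0],[0,0,0,0,0,0,0]]]'
```

```text
clock: 4.3
position: [0.5215, -0.2663, 0.1707]
tool_rot: [-3.142, -0.0, 2.885]
force: [-1.6, -0.6, 6.4]
grip_width: 0.0001
finger_force: 3.0
clock: 4.6
position: [0.5215, -0.2663, 0.1678]
tool_rot: [-3.142, -0.0, 2.885]
force: [-1.5, 1.4, 6.3]
grip_width: -0.0001
finger_force: 3.2
```

```bash
python3 -m jog '[[[0,0,1,0,0,0,0],[0,0,0.5,0,0,0,0],[0,0,0,0,0,0,0]]]'; python3 -m jog '[[[0,0,0.5,0,0,0,0],[0,0,0,0,0,0,0]]]'
```

```text
clock: 4.9
position: [0.5215, -0.2664, 0.1668]
tool_rot: [-3.142, 0.0, 2.884]
force: [-3.3, 0.7, 13.2]
grip_width: 0.0004
finger_force: 6.6
clock: 5.1
position: [0.5215, -0.2664, 0.1666]
tool_rot: [3.142, 0.0, 2.884]
force: [-6.4, 2.0, 20.3]
grip_width: -0.0003
finger_force: 10.1
```

The hard stop is reached at 20 N, so I can let go.

```bash
python3 -m jog '[[[0,0,-15,0,0,0,0],[0,0,-25,0,0,0,0],[0,0,-25,0,0,0,0],[0,0,-10,0,0,0,0.6],[0,0,0,0,0,0,0.6]]]'; python3 -m jog '[[[0,0,0,0,0,0,0.6],[0,0,0,0,0,0,0.6],[0,0,0,0,0,0,0.6],[0,0,0,0,0,0,0.6],[0,0,0,0,0,0,0.6]]]'
python3 - <<'E'
from h import *
np.set_printoptions(precision=4,suppress=True)
f=bot.grab_frame('side');cv2.imwrite('pics/s3.png',cv2.resize(f['img'][260:460,240:440,::-1],(600,600)))
p=bot.observe();print(p['clock'],p['position'],p['grip_width'])
for q in('round_centre','bar_centre','twin_centre'):print(q,[(np.array(r['xyz']),round(r['conf'],2)) for r in bot.spot_point(q,f)[:2]])
print(proj(f,[.522,-.2655,.134]))
E
```

```text
clock: 5.6
position: [0.5221, -0.2664, 0.2421]
tool_rot: [-3.141, 0.003, 2.885]
force: [-0.1, -0.2, -0.3]
grip_width: 0.028
finger_force: 0.0
clock: 6.1
position: [0.5215, -0.2662, 0.2403]
tool_rot: [3.142, -0.001, 2.885]
force: [-0.6, -0.5, 0.4]
grip_width: 0.0514
finger_force: 0.0
6.15 [ 0.5216 -0.2662  0.2404] 0.05127699995011303
round_centre [(array([ 0.5186, -0.2668,  0.0912]), 0.7)]
bar_centre []
twin_centre [(array([ 0.5409, -0.205 ,  0.0583]), 0.51)]
[347.8393 363.8847]
```

View pics/s3.png

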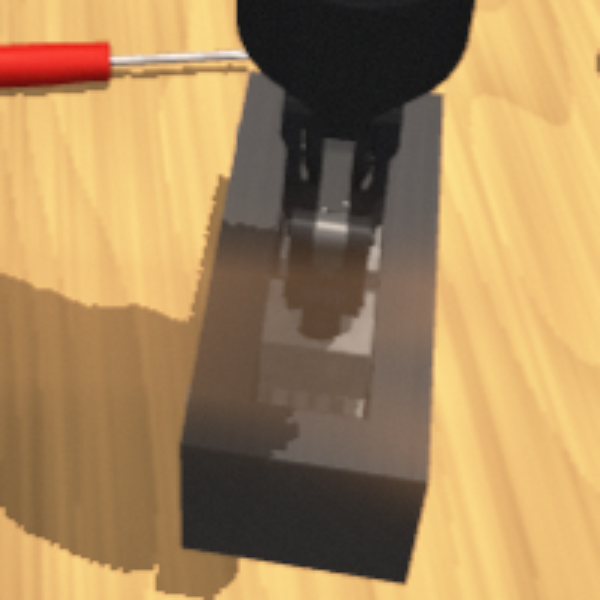

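The round cassette has sprung up: its cap front edge is near (318,350) and it stands well above the dock. I'll descend around it and grip.

```bash
python3 -m jog '[[[0,0,20,0,0,0,0.6],[0,0,20,0,0,0,0.6],[0,0,15,0,0,0,0.6],[0,0,9,0,0,0,0.6],[0,0,0,0,0,0,0.6]]]' 35; python3 -m jog '[[[0,0,0,0,0,0,0.45],[0,0,0,0,0,0,0.4],[0,0,0,0,0,0,0.3],[0,0,0,0,0,0,0.2],[0,0,0,0,0,0,0.2]]]'
```

```text
clock: 6.8
position: [0.5213, -0.2661, 0.1757]
tool_rot: [3.141, -0.002, 2.885]
force: [0.1, -0.1, 0.6]
grip_width: 0.0515
finger_force: 0.0
clock: 7.3
position: [0.5219, -0.2663, 0.1771]
tool_rot: [-3.141, 0.001, 2.885]
force: [1.1, -0.7, 1.4]
grip_width: 0.0291
finger_force: 38.2
```

```bash
python3 -m jog '[[[0,0,-8,0,0,0,0.2],[0,0,-12,0,0,0,0.2],[0,0,-15,0,0,0,0.2],[0,0,-15,0,0,0,0.2],[0,0,-15,0,0,0,0.2]]]';python3 -m jog '[[[0,0,-15,0,0,0,0.2],[0,0,-15,0,0,0,0.2],[0,0,-10,0,0,0,0.2],[0,0,-5,0,0,0,0.2],[0,0,0,0,0,0,0.2]]]'
python3 - <<'E'
from h import *
np.set_printoptions(precision=4,suppress=True)
f=bot.grab_frame('side');save(f,'s4.png')
for c in('side','top'):
    if c=='top': f=bot.grab_frame(c)
    for q in('round_centre','bar_centre','twin_centre','tray_free'):print(q,[(np.array(r['xyz']),round(r['conf'],2)) for r in bot.spot_point(q,f)[:2]])
print(togo([.5605,.156,.287]))
E
```

```text
clock: 7.8
position: [0.5216, -0.2662, 0.2432]
tool_rot: [-3.142, 0.0, 2.885]
force: [-0.4, -0.2, -1.2]
grip_width: 0.0295
finger_force: 37.9
clock: 8.3
position: [0.5217, -0.2662, 0.2873]
tool_rot: [-3.142, 0.001, 2.885]
force: [1.0, -0.9, -1.7]
grip_width: 0.0291
finger_force: 37.9
round_centre [(array([ 0.5187, -0.2701,  0.201 ]), 0.91), (array([ 0.5392, -0.2027, -0.003 ]), 0.56)]
bar_centre []
twin_centre []
tray_free [(array([0.5635, 0.1653, 0.0042]), 0.76)]
round_centre [(array([ 0.521 , -0.2642,  0.2013]), 0.84)]
bar_centre [(array([ 0.5515, -0.1369,  0.0588]), 0.67)]
twin_centre [(array([ 0.5416, -0.2075,  0.063 ]), 0.97)]
tray_free [(array([0.5616, 0.1665, 0.006 ]), 0.97)]
[ 69.6247 418.2303  -0.5118]
```

View pics/s4.png

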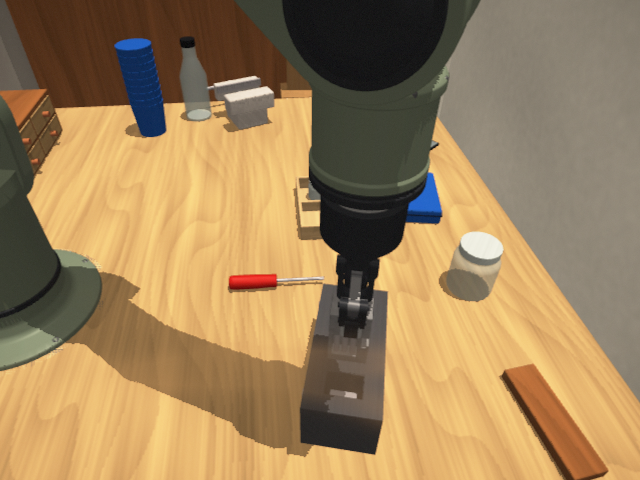

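The cassette is held upright above the dock. The other two are still latched, at z≈0.06. The tray is partly hidden at (310,205), and the networks place the compartment near (0.562, 0.165). I'll carry it over now.

```bash
python3 -m jog '[[[3,15,0,0,0,0,0.2],[5,30,0,0,0,0,0.2],[6,36,0,0,0,0,0.2],[6,36,0,0,0,0,0.2],[6,36,0,0,0,0,0.2]]]';python3 -m jog '[[[6,36,0,0,0,0,0.2],[6,36,0,0,0,0,0.2],[6,36,0,0,0,0,0.2],[6,36,0,0,0,0,0.2],[6,36,0,0,0,0,0.2]]]'
python3 -m jog '[[[6,36,10,0,0,0,0.2],[5,30,15,0,0,0,0.2],[3,20,20,0,0,0,0.2],[0,7,20,0,0,0,0.2],[0,0,10,0,0,0,0.2]]]'
python3 -m jog '[[[0,0,0,0,0,0,0.2],[0,0,0,0,0,0,0.2]]]'
python3 - <<'E'
from h import *
np.set_printoptions(precision=4,suppress=True)
for c in('side','top'):
    f=bot.grab_frame(c); 
    if c=='side': cv2.imwrite('pics/s5.png',cv2.resize(f['img'][100:280,230:410,::-1],(600,600)))
    for q in('round_centre','tray_free'):print(q,[(np.array(r['xyz']),round(r['conf'],2)) for r in bot.spot_point(q,f)[:2]])
print(togo([.562,.164,.133]))
E
```

```text
clock: 9.3
position: [0.5352, -0.1094, 0.2867]
tool_rot: [3.141, 0.0, 2.885]
force: [1.5, 0.6, -1.1]
grip_width: 0.0297
finger_force: 37.9
clock: 9.8
position: [0.5516, 0.0724, 0.2868]
tool_rot: [3.141, 0.0, 2.885]
force: [1.3, -1.1, -1.5]
grip_width: 0.0297
finger_force: 37.9
clock: 10.3
position: [0.5611, 0.1655, 0.21]
tool_rot: [-3.141, -0.002, 2.887]
force: [-1.2, 0.1, -0.5]
grip_width: 0.0296
finger_force: 37.8
clock: 10.5
position: [0.5623, 0.163, 0.2123]
tool_rot: [-3.142, 0.0, 2.884]
force: [-0.2, -0.8, -1.7]
grip_width: 0.0294
finger_force: 37.8
round_centre [(array([0.5553, 0.1629, 0.1234]), 0.81)]
tray_free [(array([0.5637, 0.1657, 0.007 ]), 0.96)]
round_centre [(array([0.5614, 0.1629, 0.1264]), 0.78)]
tray_free [(array([0.5616, 0.1653, 0.0055]), 0.58)]
[ 0.4855  0.4191 79.2569]
```

View pics/s5.png

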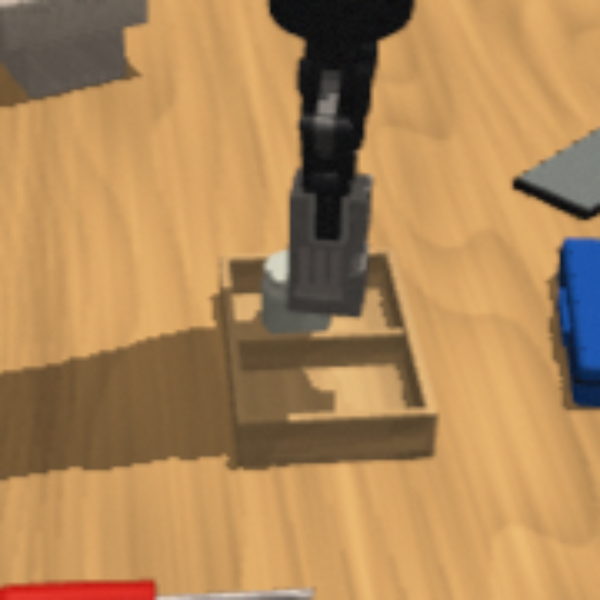

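The cassette hangs upright over the empty compartment, with its lower end near (327,300) in the crop and the divider at (320,345). I'll lower it.

```bash
python3 -m jog '[[[0,0,15,0,0,0,0.2],[0,0,20,0,0,0,0.2],[0,0,20,0,0,0,0.2],[0,0,12,0,0,0,0.2],[0,0,4,0,0,0,0.2]]]';python3 -m jog '[[[0,0,2,0,0,0,0.2],[0,0,2,0,0,0,0.2],[0,0,1,0,0,0,0.2],[0,0,0,0,0,0,0.2],[0,0,0,0,0,0,0.2]]]'
```

```text
clock: 11.3
position: [0.5618, 0.1634, 0.1398]
tool_rot: [-3.141, -0.001, 2.885]
force: [-0.1, 0.5, -0.7]
grip_width: 0.0295
finger_force: 37.9
clock: 11.8
position: [0.5623, 0.1637, 0.136]
tool_rot: [3.141, 0.0, 2.885]
force: [0.3, 0.9, -2.0]
grip_width: 0.0293
finger_force: 37.9
```

```bash
python3 -m jog '[[[0,0,1,0,0,0,0.2],[0,0,1,0,0,0,0.2],[0,0,1,0,0,0,0.2],[0,0,0,0,0,0,0.2]]]';python3 -m jog '[[[0,0,1,0,0,0,0.2],[0,0,0.5,0,0,0,0.2],[0,0,0,0,0,0,0.2]]]'
```

```text
clock: 12.2
position: [0.5621, 0.1636, 0.1325]
tool_rot: [-3.141, -0.0, 2.885]
force: [0.6, -0.1, -1.1]
grip_width: 0.0294
finger_force: 37.9
clock: 12.5
position: [0.5622, 0.1636, 0.1315]
tool_rot: [3.141, 0.0, 2.885]
force: [-2.0, -0.6, 5.4]
grip_width: 0.0293
finger_force: 38.7
```

The floor is touched: the force went up by about 7 N. I'll release it slowly and retreat.

```bash
python3 -m jog '[[[0,0,0,0,0,0,0.4],[0,0,0,0,0,0,0.45],[0,0,0,0,0,0,0.6],[0,0,0,0,0,0,0.6],[0,0,0,0,0,0,0.6]]]';python3 -m jog '[[[0,0,-10,0,0,0,0.6],[0,0,-20,0,0,0,0.6],[0,0,-35,0,0,0,0.6],[0,0,-35,0,0,0,0.6],[0,0,-35,0,0,0,0.6]]]'
python3 -m jog '[[[-20,-30,-30,0,0,0,0.6],[-20,-40,-20,0,0,0,0.6],[-20,-40,0,0,0,0,0.6],[0,0,0,0,0,0,0.6],[0,0,0,0,0,0,0.6]]]'
python3 - <<'E'
from h import *
np.set_printoptions(precision=4,suppress=True)
for c in('side','top'):
    f=bot.grab_frame(c); 
    if c=='side': save(f,'s6.png')
    for q in('round_centre','bar_centre','twin_centre','tray_free'):print(q,[(np.array(r['xyz']),round(r['conf'],2)) for r in bot.spot_point(q,f)[:2]])
E
```

```text
clock: 13.0
position: [0.5621, 0.1636, 0.1311]
tool_rot: [-3.142, -0.0, 2.885]
force: [-0.2, -0.2, -0.9]
grip_width: 0.0514
finger_force: 0.0
clock: 13.5
position: [0.5619, 0.1635, 0.2683]
tool_rot: [3.141, 0.0, 2.885]
force: [0.7, 0.5, -0.0]
grip_width: 0.0512
finger_force: 0.0
clock: 14.0
position: [0.5922, 0.0409, 0.3169]
tool_rot: [3.141, 0.0, 2.883]
force: [-0.5, 0.5, -0.3]
grip_width: 0.0514
finger_force: 0.0
round_centre [(array([ 0.5396, -0.2021,  0.0013]), 0.6), (array([0.5588, 0.1637, 0.0445]), 0.55)]
bar_centre [(array([ 0.5519, -0.1461,  0.0574]), 0.63)]
twin_centre [(array([ 0.537 , -0.2012,  0.0578]), 0.73)]
tray_free [(array([0.5638, 0.169 , 0.0072]), 0.59), (array([ 0.5403, -0.2048, -0.0001]), 0.33)]
round_centre []
bar_centre [(array([ 0.5505, -0.1396,  0.0562]), 0.58)]
twin_centre [(array([ 0.5436, -0.2053,  0.0644]), 0.72)]
tray_free [(array([ 0.5377, -0.2027,  0.0912]), 0.23)]
```

View pics/s6.png

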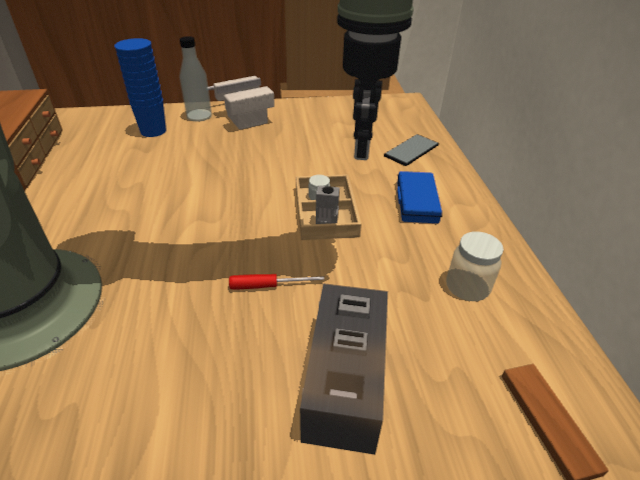

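The cassette stands upright in the empty compartment at (327,203). The bay at (345,388) is empty, the other two are still latched, the tin and screwdriver haven't moved, and the robot is clear.

```bash
python3 -c "
from workcell import bot
print(bot.job_done())"
```

```text
the job is handed in; nothing more can be done
None
```

The round-pad cassette is standing upright in the tray's empty compartment, the other two cassettes are still latched, the tin and screwdriver were not moved, and the job was handed in at about 14 s; the hand-in call returned no verdict.

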